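Swing the electrode arm over the beaker and push the probe down into it

ROBOT

A 7-joint arm with a two-finger parallel gripper is mounted at the origin on a cart in front of the work surface, level with it; the furniture and walls round the work are solid. World frame = base frame: x ahead of the robot, y to its left, z up, the work surface at z = 0. Lengths are in mm, angles in rad, forces in N, time in s.
With the tool pointing down it reaches from about 400 to 875 mm from the base axis. Payload 4.4 kg.
Tool frame: the origin (TCP) lies at the very end of the fingers, on their centre line; the grasp point (between the pads) lies 19 mm behind it; z points along the fingers, y is the line along which they close (so a half turn about z gives the same grasp; the last joint's range is limited). The gripper opens to 85 mm and grips with 20 to 120 N. Pads are 22 mm wide; open, the fingers measure 114 mm over their backs; the gripper's body (76 mm by 85 mm) begins 54 mm behind the grasp point. The pads swing forward as they close: fully open they stand 13 mm farther back than shut.
Start: joints at [1.273, 0.628, 0.038, 1.517, -0.027, 0.996, -0.02], TCP at [149.352, -632.623, 231.313] pointing down, gripper open.
Joint ranges: [-3.06, 3.06], [-0.37, 2.12], [-1.25, 1.32], [0.18, 2.47], [-1.1, 4.24], [0.23, 1.98], [-2.94, 2.94]. Speed limits (rad/s): [2.57, 2.57, 3.14, 3.14, 3.14, 3.14, 3.14].

INTERFACE

Orientations are given as [roll, pitch, yaw] about the fixed x, y, z axes, in that order (R = Rz(yaw) Ry(pitch) Rx(roll)).
In Python, from cell import sensors, get_image, camera_params, order gives the robot as it stands.
- The arm moves only by the shell command python3 -m inch 'ROWS' [OPENING]. ROWS is JSON, a list that holds one entry, the list of rows, each a list of 4 numbers: the shift along the tool's x, y, z in cm, then the turn about the tool's z in degrees. A call has 1 to 8 rows; each row is the pose to reach, as a shift and turn from the pose commanded when the call began, along the tool's axes at that moment; what a row does not reach only later rows make up. A row lasts 1/12 s, in which the tool goes at most 41.7 mm and 7.16 degrees, less where a joint would pass 70% of its speed; a pose out of reach is approached as far as the arm can. A call with a gripper value outside its range is refused whole. OPENING is the finger opening in cm, from 0 to 8.54, set as the call begins (- or left out, the last holds). The fingers move at their own pace and stop on an object; the grip force is fixed at half the most. Time passes only in rows, so rows that repeat a pose let the fingers close. It gives the time, the measured TCP pose, the force, the opening and the grip force at its end, in the units of the state.
- sensors.read_state(): the state, without advancing time (a new reading comes with each control period).
- get_image(name): name is "side" or "top" or "wrist"; returns the picture (480x640x3 uint8, blue, green, red); there is no depth.
- camera_params(name): a dict with "mtx" (3x3 intrinsics, pixels), "D" ([k1, k2, p1, p2, k3] as OpenCV has them; the pictures are not rectified), "rvec" (rotation vector, rad) and "tvec" (3), from world to camera coordinates, as OpenCV has them. Camera axes: x right, y down, z forward; pixel columns grow to the right and rows downward; lengths in mm; the calibration is good to about 2 mm. A picture is of the moment at which its call begins: read the wrist's pose just before it. camera_params takes no time and is no camera call; for the wrist camera it gives the pose at the moment of the call.
- order.finish_job(): hands the job in; it is judged then, once.
The state is a dict: "clock": time; "qpos": joint angles; "qd": joint speeds; "tau": joint torques, N m; "eef_pos": TCP position; "tool_rot": TCP orientation; "force": force on the tool from outside, world axes, zero at the start; "torque": the same for the moment, N m; "width": finger opening in mm; "gripper_force": force on a finger pad.
Only numpy, scipy, OpenCV 4.12 (cv2) and the standard library are available. Lean on these libraries where they do the work, as an engineer would, in place of code of your own. Each camera call takes 0.05 s, during which the arm holds its last target. There are 200 camera calls.

TASK

With a fingertip, push the arm of the electrode stand round until its probe hangs over the middle of the beaker, stop it there, and then press the probe's head down as far as it goes so that the probe's tip dips into the beaker. Only push and press: grip and lift nothing, do not touch the beaker, do not press the probe down anywhere else, and leave the beaker and all the other things standing where they are.

Things in the scene. Friction and masses are not known exactly. Their poses are not given: they have to be found in the camera images.
- pivot (a point): Electrode stand: a grey round foot (92 mm across) fixed to the bench, with an upright post that carries a level swing arm. This point lies on the post's vertical axis, on top of the hub (161 mm above the bench), which is the highest point near the axis. The hub is 38 mm across.
- swing_arm (a joint): Angle of the swing arm about the post's vertical axis, rad, growing anticlockwise seen from above; limits -1.5 and 1.5. It turns stiffly (0.15 N m of friction, about 1.8 N when pushed 85 mm from the axis), coasts hardly at all, and stays where it is left. The stand may be turned on the bench, so take the arm's world direction from pivot to probe head.
- bar_top (a point): Point on the upper face of the arm's straight aluminium bar, 85 mm from the post's axis. The bar is 16 mm wide and 16 mm high, its upper face 153 mm and its lower face 137 mm above the bench; it is free from 20 to 118 mm from the axis.
- clamp (a point): Centre of the arm's end clamp, on the probe's axis, 140 mm from the post's axis and 145 mm above the bench: a block 36 mm along the arm, 37 mm across and 24 mm high in which the probe slides up and down. Apart from the probe and the post, nothing within 160 mm of the post on the side where the arm swings reaches higher than 75 mm above the bench.
- probe_head (a point): Centre of the flat top of the probe's round head (26 mm across, 12 mm high), 140 mm from the post's axis, and 207 mm above the bench with the probe fully up.
- probe_tip (a point): Lowest point of the probe, a round rod 13 mm across that hangs straight down; 112 mm under the top of its head, so 95 mm above the bench with the probe fully up and 59 mm above it when fully down.
- probe (a joint): How far the probe is pushed down in its clamp, m: 0 fully up, 0.036 fully down against a hard stop (head top then 171 mm above the bench). Takes about 3 N to push and stays where it is left.
- beaker_mouth (a point): Centre of the mouth of the clear plastic beaker, 56 mm across and 68 mm high, inner width about 45 mm, standing loose and empty on the bench under the path of the probe. It stands in one of three places along that path (left, middle or right); two vials stand in the other two. Its mouth is 136 to 144 mm from the post's axis.
- vial_a: Loose screw-capped vial, 28 mm across, 49 mm high, under the path of the probe; origin at the centre of its underside. Not to be disturbed.
- vial_b: Loose screw-capped vial, 28 mm across, 53 mm high, under the path of the probe; origin at the centre of its underside. Not to be disturbed.
- tip_rack: Loose box of pipette tips, 66 x 118 x 58 mm, away to the side; origin under its centre. Not to be disturbed.
- wash_bottle: Loose wash bottle with a bent spout, 90 x 62 x 188 mm, away to the side; origin under its centre. Not to be disturbed.
- tube50_a: Loose centrifuge tube standing on its cap, 34 mm across, 121 mm high, away to the side; origin at the centre of its underside. Not to be disturbed.
- forceps: Loose forceps, 13 x 112 x 8 mm, lying away to the side; origin under its centre. Not to be disturbed.
- cuvette_case: Loose small clear case, 50 x 66 x 26 mm, away to the side; origin under its centre. Not to be disturbed.
There are look-alikes about, which are no part of the job. What is shaped like the part that bears beaker_mouth but purple or red is not meant.

How it is judged (in metres and radians):
On the way:
1. the probe, still up, hangs over the middle of the beaker (horizontal distance between probe_tip and beaker_mouth below 0.013 m and value of joint probe below 0.01 m), for 0.2 s.
At the end, for the whole second after the job is handed in: The probe is pushed down to within 4 mm of its stop, its tip inside the beaker and within 13 mm of the middle of it seen from above; the arm is at rest; the beaker stands upright within 10 mm of where it was, and the other loose things stand within 15 mm of where they were (value of joint probe above 0.032 m and horizontal distance between probe_tip and beaker_mouth below 0.013 m and height (world z) of probe_tip below 0.065 m and angle between beaker's own z axis and vertical below 0.08 rad and distance of beaker_mouth from where it was at the start of the episode below 0.01 m and linear speed of beaker below 0.02 m/s and velocity of joint swing_arm between -0.05 and 0.05 rad/s and distance of each of vial_a, vial_b, tip_rack, wash_bottle, tube50_a, forceps, cuvette_case from where it was at the start of the episode below 0.015 m and angle between each of vial_a, vial_b, tip_rack, wash_bottle, tube50_a, forceps, cuvette_case's own z axis and vertical below 0.15 rad); the robot touches nothing.
It fails at once if the probe is pressed down (more than 15 mm) while it is not over the beaker (value of joint probe above 0.015 m and horizontal distance between probe_tip and beaker_mouth above 0.02 m).
It fails at once if the beaker is touched by the robot (contact force between any of the fingers, the arm and beaker above 0.5 N).
It fails at once if the beaker is lifted, tipped or pushed away (height (world z) of beaker above 0.012 m or angle between beaker's own z axis and vertical above 0.25 rad or distance of beaker_mouth from where it was at the start of the episode above 0.02 m).
It fails at once if another loose thing is lifted or shifted more than 20 mm (distance of any of vial_a, vial_b, tip_rack, wash_bottle, tube50_a, forceps, cuvette_case from where it was at the start of the episode above 0.02 m).
It also fails if it takes over 54 s, if anything falls off the work surface, if the arm or the gripper's body presses on something with over 40 N, if the wrist force passes 120 N, or if a joint passes its speed limit or range.

## Working session

There is one attempt and no reset: what is moved stays moved. The work goes in short steps, Python scripts to look and compute and a shell command to move; the robot and the scene stay as the last step left them, time stands still between calls to the robot, and variables do not carry over. Pictures are saved under pics/ and viewed, at most 10 in all, crops included, and the job is handed in when it is done.

```bash
mkdir -p pics
python3 - <<'E'
from cell import sensors,get_image,camera_params
import cv2
s=sensors.read_state();print(s['clock'],s['eef_pos'],s['tool_rot'],s['width'])
for n in('top','side'):
    cv2.imwrite(f'pics/{n}0.png',get_image(n))
    p=camera_params(n);print(n,p)
E
```

```text
0.0 [ 149.18907682 -632.00252176  230.37901824] [-3.13966045e+00  5.19962862e-05  2.31768118e-01] 85.46849504704525
top {'mtx': array([[555.01443497,   0.        , 316.67783191],
       [  0.        , 555.01443497, 235.13255866],
       [  0.        ,   0.        ,   1.        ]]), 'D': array([0.05213241, 0.        , 0.        , 0.        , 0.        ]), 'rvec': array([ 2.1261894 , -2.09057824,  0.23462374]), 'tvec': array([ -11.80582317,  558.96158984, 1425.65379462])}
side {'mtx': array([[564.33391664,   0.        , 322.499016  ],
       [  0.        , 564.33391664, 246.2921187 ],
       [  0.        ,   0.        ,   1.        ]]), 'D': array([0.00373091, 0.        , 0.        , 0.        , 0.        ]), 'rvec': array([ 2.21927629, -0.3238193 ,  0.13414486]), 'tvec': array([-517.31842222,  189.03151293, 1317.36036156])}
```

View pics/top0.png

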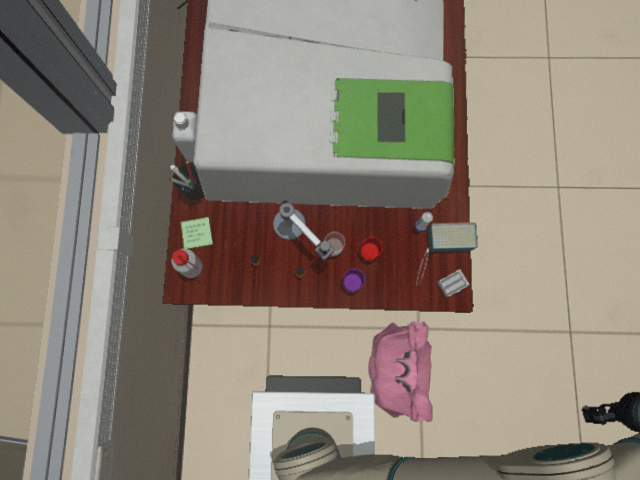

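View pics/side0.png

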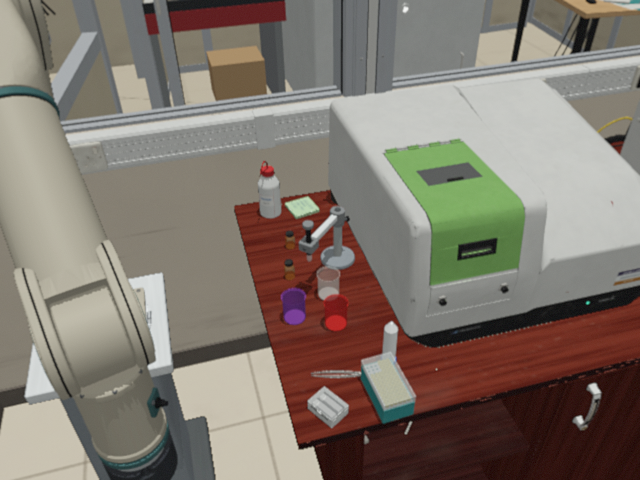

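The candidates for the beaker are: clear at top (335,243) / side (328,283); red at top (370,249) / side (336,312); purple at top (353,280) / side (294,305). I choose the clear one, since it's neither red nor purple and stands under the probe's path. The hub is at top (286,210) and the probe head at about (324,250). Next is a close crop to check this.

Run:
```python
import cv2,numpy as np
a=cv2.imread('pics/top0.png')[190:290,240:390]; b=cv2.imread('pics/side0.png')[195:325,270:370]
a=cv2.resize(a,None,fx=5,fy=5,interpolation=cv2.INTER_CUBIC);b=cv2.resize(b,None,fx=4.5,fy=4.5,interpolation=cv2.INTER_CUBIC)
cv2.imwrite('pics/ca.png',a);cv2.imwrite('pics/cb.png',b)
```

```text
(no output)
```

View pics/ca.png

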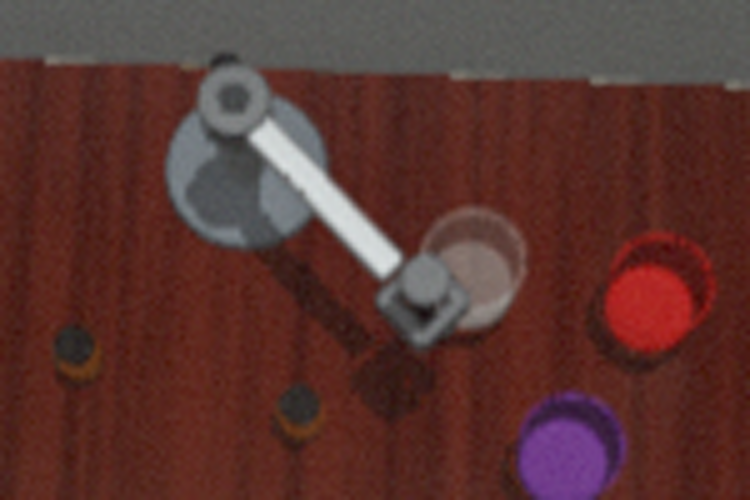

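View pics/cb.png

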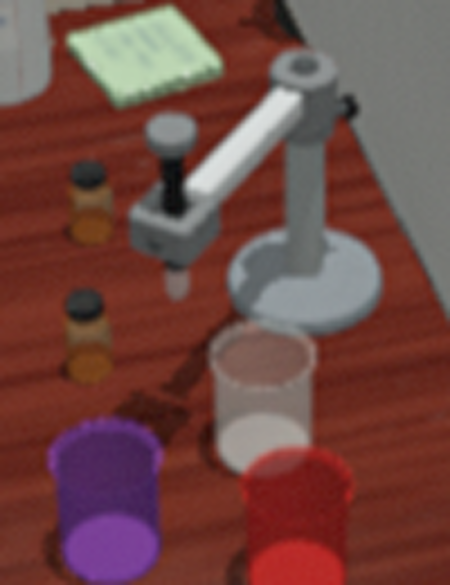

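Top crop: hub (234,98), head (426,278), mouth of the clear beaker (474,259), vials (75,345) and (300,405). Side crop: hub (304,70), head top (171,130), mouth (263,357). The clear beaker is confirmed, in the end place, to the right of the arm.

```bash
cat > h.py <<'E'
import numpy as np,cv2
from cell import camera_params
def bp(n,u,v,z):
    p=camera_params(n);x=cv2.undistortPoints(np.array([[[u,v]]],float),p['mtx'],p['D'])[0,0]
    R=cv2.Rodrigues(p['rvec'])[0];d=R.T@[x[0],x[1],1];c=-R.T@p['tvec'];return (c+d*(z-c[2])/d[2])[:2]
E
python3 - <<'E'
from h import *
T=lambda u,v:(240+(u+.5)/5-.5,190+(v+.5)/5-.5)
S=lambda u,v:(270+(u+.5)/4.5-.5,195+(v+.5)/4.5-.5)
P={}
for k,z,a,b in[('hub',161,(234,98),(304,70)),('head',207,(426,278),(171,131)),('mouth',68,(474,259),(263,357)),('foot',10,(247,169),(305,278)),('vialcap1',51,(75,345),(89,175)),('vialcap2',51,(300,405),(85,303)),('red',68,(663,284),(298,485))]:
    p=bp('top',*T(*a),z);q=bp('side',*S(*b),z);P[k]=(p+q)/2;print(k,p.round(1),q.round(1))
for k in('head','mouth','vialcap1','vialcap2'):
    d=P[k]-P['hub'];print(k,np.hypot(*d),np.degrees(np.arctan2(d[1],d[0])))
E
```

```text
hub [602.5  75.2] [599.3  69.7]
head [502.4 -21.9] [499.9 -25. ]
mouth [541.3 -49.7] [538.9 -50.8]
foot [602.5  75.1] [601.   73.3]
vialcap1 [494.3 162.2] [492.6 155.6]
vialcap2 [464.   41.4] [462.7  41. ]
red [ 529.5 -150.2] [ 527.9 -149.3]
head 138.3730662821873 -136.12014824280453
mouth 136.94248674640588 -116.36303205734716
vialcap1 137.9721277690012 141.19637381750215
vialcap2 141.0791682670882 -167.21872441334293
```

```bash
cat > to.py <<'E'
# usage: to.py x y z yaw_deg -> shift cm in tool axes, turn deg
import sys,numpy as np
from cell import sensors
from scipy.spatial.transform import Rotation as Ro
s=sensors.read_state();R=Ro.from_euler('xyz',s['tool_rot'])
t=np.array([float(a) for a in sys.argv[1:4]])
y=np.degrees(s['tool_rot'][2])
print(s['clock'],s['eef_pos'].round(1),'yaw',round(y,1),'F',s['force'].round(1),'shift',(R.inv().apply(t-s['eef_pos'])/10).round(2),'turn',round(y-float(sys.argv[4]),1))
E
python3 to.py 505 50 270 -26
```

```text
0.1 [ 149.2 -632.1  230.5] yaw 13.3 F [ 0.  -0.3  0.3] shift [ 50.29 -58.22  -3.85] turn 39.3
```

```bash
python3 -m inch '[[[1,-1.2,-2,0],[3.5,-4,-3.9,0],[6,-7,-3.9,5],[8.6,-10,-3.9,10],[11.2,-13,-3.9,15],[13.8,-16,-3.9,20],[16.4,-19,-3.9,25],[19,-22,-3.9,30]]]' 0; python3 to.py 505 50 270 -26
```

```text
clock: 0.77
eef_pos: [284.1, -372.8, 270.1]
tool_rot: [-3.141, 0.0, -0.296]
force: [0.8, -0.1, 0.2]
width: 0.0
gripper_force: 0.0
0.7667 [ 284.1 -372.8  270.1] yaw -17.0 F [ 0.8 -0.1  0.2] shift [ 8.78e+00 -4.69e+01  3.00e-02] turn 9.0
```

```bash
python3 -m inch '[[[0.8,-4,0,5],[1.5,-8,0,9],[2.2,-12,0,9],[3,-16,0,9],[3.7,-20,0,9],[4.5,-24,0,9],[5.2,-28,0,9],[6,-32,0,9]]]'; python3 to.py 505 50 270 -26
```

```text
clock: 1.43
eef_pos: [433.4, -83.7, 270.3]
tool_rot: [3.141, 0.0, -0.449]
force: [1.0, -0.6, 0.2]
width: -0.2
gripper_force: 0.0
1.4333 [433.4 -83.7 270.3] yaw -25.7 F [ 1.  -0.6  0.2] shift [  0.65 -15.15   0.03] turn 0.3
```

```bash
python3 -m inch '[[[0.2,-4,0,0],[0.4,-8,0,0],[0.5,-12,0,0],[0.6,-15.1,0,0],[0.6,-15.1,0,0],[0.6,-15.1,0,0]]]'; python3 to.py 505 50 144 -26; python3 -c "
from cell import get_image;import cv2
a=get_image('side')[130:330,220:440];cv2.imwrite('pics/s1.png',cv2.resize(a,None,fx=3,fy=3))"
```

```text
clock: 1.93
eef_pos: [504.3, 49.8, 269.7]
tool_rot: [3.141, 0.001, -0.445]
force: [-0.1, -0.3, -0.9]
width: -0.1
gripper_force: 0.0
1.9333 [504.3  49.8 269.7] yaw -25.5 F [-0.1 -0.3 -0.9] shift [ 0.07 -0.06 12.57] turn 0.5
```

View pics/s1.png

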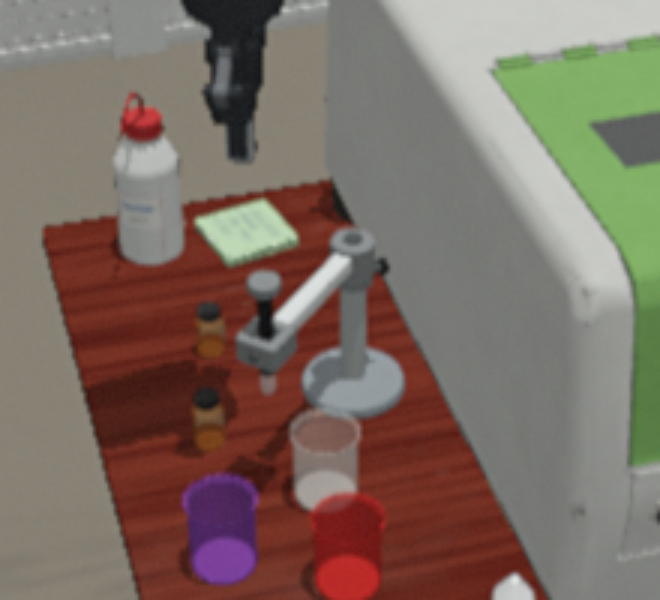

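The closed fingers, at (240,155) in the crop, hang clear of the stand on its near left side. I'll go down beside the bar.

```bash
python3 -m inch '[[[0,0,3,0],[0,0,6.5,0],[0,0,10,0],[0,0,12.5,0],[0,0,12.5,0],[0,0,12.5,0]]]'; python3 to.py 538 10 144 -26;python3 to.py 546.7 5.9 144 -26
```

```text
clock: 2.48
eef_pos: [503.0, 46.1, 144.8]
tool_rot: [3.139, 0.002, -0.451]
force: [0.1, -0.4, 0.2]
width: -0.1
gripper_force: 0.0
2.4833 [503.   46.1 144.8] yaw -25.9 F [ 0.1 -0.4  0.2] shift [4.72 1.72 0.08] turn 0.1
2.4833 [503.   46.1 144.8] yaw -25.9 F [ 0.1 -0.4  0.2] shift [5.68 1.71 0.08] turn 0.1
```

```bash
python3 -m inch '[[[1,0.4,0,0],[2,0.8,0,0],[2.7,1.1,0,0],[3.3,1.3,0,0],[3.8,1.5,0,0],[4.2,1.7,0,0],[4.5,1.7,0,0],[4.5,1.7,0,0]]]'; python3 to.py 546.7 5.9 144 -26;python3 -c "
from cell import get_image;import cv2
a=get_image('side')[195:325,270:370];b=get_image('top')[190:290,240:390]
cv2.imwrite('pics/s2.png',cv2.hconcat([cv2.resize(a,(400,520),interpolation=2),cv2.resize(b[10:,75:140],(376,520),interpolation=2)]))"
```

```text
clock: 3.15
eef_pos: [537.8, 12.2, 145.3]
tool_rot: [3.141, -0.001, -0.45]
force: [-0.8, -0.3, -0.5]
width: -0.4
gripper_force: 0.0
3.15 [537.8  12.2 145.3] yaw -25.8 F [-0.8 -0.3 -0.5] shift [1.07 0.18 0.13] turn 0.2
```

View pics/s2.png

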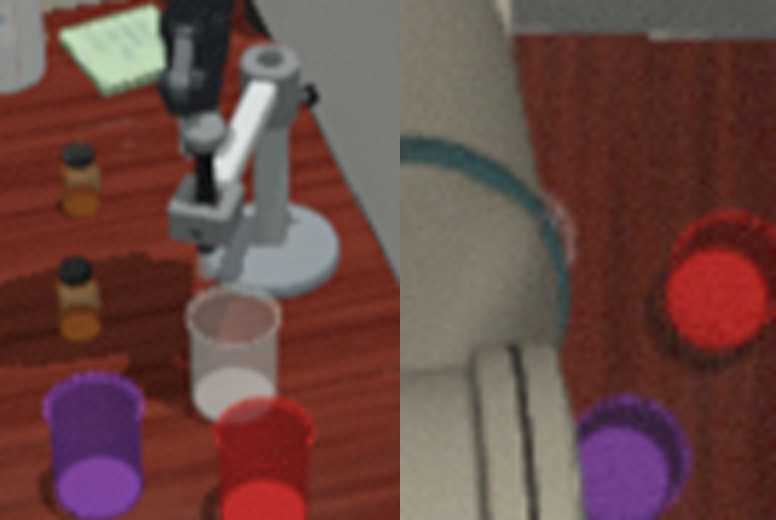

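In the side crop (4x) the arm has turned: head (206,128), mouth (234,317), hub (270,57). The top view is hidden by the arm.

```bash
cat > m.py <<'E'
from h import *
import sys
u,v=map(float,sys.argv[1:3])
S=lambda u,v:(270+(u+.5)/4-.5,195+(v+.5)/4-.5)
hub=np.array([601.5,73.5]);off=np.array([1.3,1.5])  # side-view bias from head/top comparison
h=bp('side',*S(u,v),207)+off
m=np.array([540.3,-50.2])
for n,p in(('head',h),('mouth',m)):
    d=p-hub;print(n,p.round(1),np.hypot(*d).round(1),np.degrees(np.arctan2(d[1],d[0])).round(1))
E
python3 m.py 206 128
```

```text
head [527.3 -43.3] 138.4 -122.4
mouth [540.3 -50.2] 138.0 -116.3
```

```bash
python3 -m inch '[[[0.3,0,0,0],[0.6,0,0,0],[0.8,0.1,0,0],[0.95,0.1,0,0],[0.95,0.1,0,0],[0.95,0.1,0,0]]]'; python3 -m inch '[[[-0.5,0,0,0],[-1.5,0,0,0],[-3,0,-1,0],[-4,0,-4,0],[-4,0,-8,0],[-5,0,-11,0],[-5,0,-12,0],[-5,0,-12,0]]]'; python3 -c "
from cell import get_image;import cv2
a=get_image('side')[195:325,270:370];b=get_image('top')[190:290,240:390]
cv2.imwrite('pics/s3.png',cv2.hconcat([cv2.resize(a,(400,520),interpolation=2),cv2.resize(b[10:,75:140],(376,520),interpolation=2)]))"
```

```text
clock: 3.75
eef_pos: [545.7, 7.8, 145.3]
tool_rot: [-3.142, -0.0, -0.449]
force: [-1.5, 0.1, -0.0]
width: -0.3
gripper_force: 0.3
clock: 4.42
eef_pos: [501.6, 30.5, 268.6]
tool_rot: [-3.138, -0.006, -0.448]
force: [-0.3, 0.0, -0.0]
width: 0.1
gripper_force: 0.0
```

View pics/s3.png

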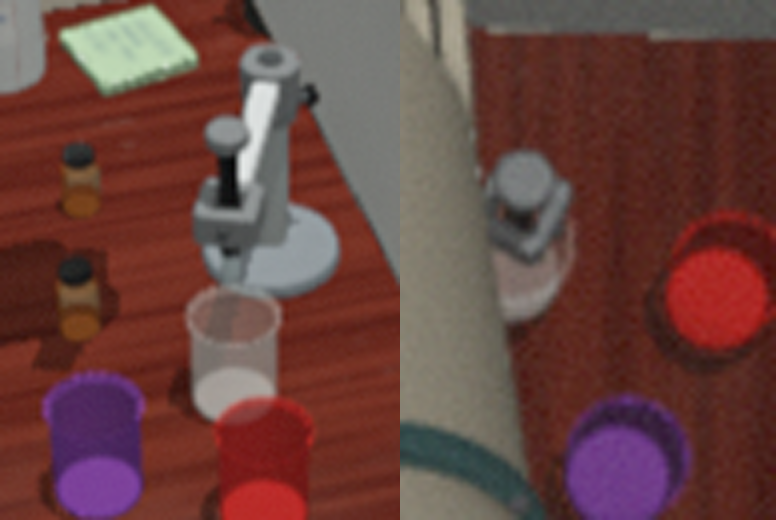

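The side crop shows the head at (227,131), with the tip hanging over the mouth at (234,317). The top crop shows the head at (524,180).

```bash
python3 m.py 227 131; python3 -c "
from h import *
print(bp('top',315+124.5/5.785-.5,200+180.5/5.778-.5,207))"; python3 to.py 540 -49 230 -26
```

```text
head [537.7 -49.6] 138.6 -117.4
mouth [540.3 -50.2] 138.0 -116.3
[538.51010988 -48.5134201 ]
4.5167 [499.9  29.8 265.2] yaw -25.7 F [-0.6 -0.6  0.2] shift [7.03 5.37 3.52] turn 0.3
```

```bash
python3 -m inch '[[[2,1.5,0,0],[4,3,0,0],[6,4.6,1,0],[7,5.4,2,0],[7,5.4,3,0],[7,5.4,3,0],[7,5.4,3,0]]]'; python3 to.py 538.5 -49 171 -26
```

```text
clock: 5.1
eef_pos: [538.5, -47.7, 233.7]
tool_rot: [3.141, 0.004, -0.447]
force: [-0.1, -0.3, 0.3]
width: 0.1
gripper_force: 0.0
5.1 [538.5 -47.7 233.7] yaw -25.6 F [-0.1 -0.3  0.3] shift [0.09 0.11 6.26] turn 0.4
```

```bash
python3 -m inch '[[[0,0.1,1,0],[0,0.1,2,0],[0,0.1,3,0],[0,0.1,4,0],[0,0.1,5,0],[0,0.1,5.8,0],[0,0.1,6.3,0],[0,0.1,6.3,0]]]'; python3 to.py 538.5 -49 171 -26
```

```text
clock: 5.77
eef_pos: [539.7, -50.3, 171.5]
tool_rot: [3.141, 0.0, -0.449]
force: [1.0, 0.6, -0.4]
width: -0.2
gripper_force: 0.0
5.7667 [539.7 -50.3 171.5] yaw -25.7 F [ 1.   0.6 -0.4] shift [-0.16 -0.07  0.05] turn 0.3
```

```bash
python3 -m inch '[[[0,0,0.2,0],[0,0,0.4,0],[0,0,0.5,0],[0,0,0.5,0]]]'; python3 -m inch '[[[0,0,-0.5,0],[0,0,-2,0],[0,0,-5,0],[-2,-2,-8,0],[-4,-4,-10,0],[-7,-7,-10,0],[-7,-7,-10,0]]]'; python3 -c "
from cell import get_image;import cv2
a=get_image('side')[195:325,270:370];b=get_image('top')[190:290,240:390]
cv2.imwrite('pics/s4.png',cv2.hconcat([cv2.resize(a,(400,520),interpolation=2),cv2.resize(b[10:,75:140],(376,520),interpolation=2)]))"
```

```text
clock: 6.1
eef_pos: [542.8, -52.0, 170.8]
tool_rot: [-3.14, -0.008, -0.45]
force: [-1.0, -2.3, 22.2]
width: -0.2
gripper_force: 11.1
clock: 6.68
eef_pos: [505.0, 51.5, 268.5]
tool_rot: [-3.136, 0.002, -0.439]
force: [-1.5, 0.9, -0.3]
width: -0.2
gripper_force: 0.0
```

View pics/s4.png

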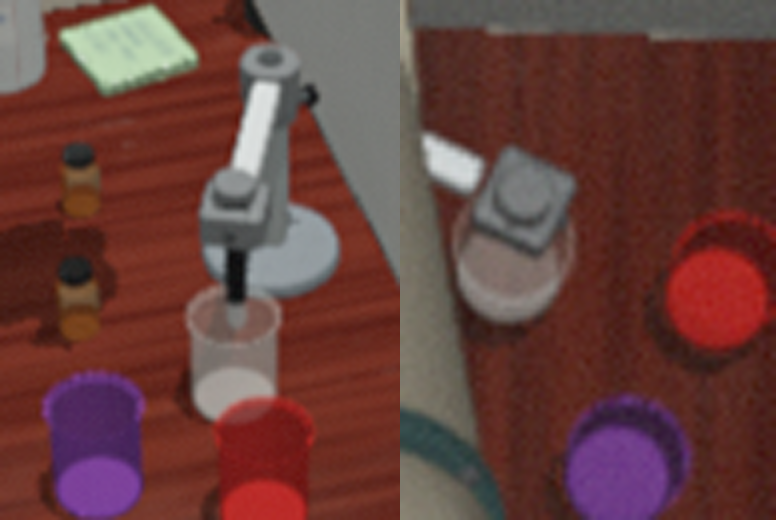

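The head is fully down on the clamp (side 235,183; top 524,193), and the probe is inside the beaker mouth. I'll check how well it's centred and let the robot settle before handing in.

```bash
python3 -c "
from h import *
print(bp('side',270+235.5/4-.5,195+183.5/4-.5,171)+[1.3,1.5],bp('top',315+124.5/5.785-.5,200+193.5/5.778-.5,171),bp('top',315+114/5.785-.5,200+244/5.778-.5,68),bp('side',270+234.5/4-.5,195+317/4-.5,68))"
```

```text
[541.38661073 -51.72256953] [541.06569852 -49.93451212] [540.39778169 -49.24225579] [539.29783741 -50.13445243]
```

```bash
python3 -m inch '[[[0,0,0,0],[0,0,0,0],[0,0,0,0]]]'
```

```text
clock: 7.03
eef_pos: [507.1, 41.6, 266.8]
tool_rot: [3.141, 0.0, -0.451]
force: [0.5, -0.6, 0.8]
width: -0.1
gripper_force: 0.0
```

```bash
python3 -c "
from cell import order
print(order.finish_job())"
```

```text
the job is handed in; nothing more can be done
None
```

The job is handed in: the probe is pressed down to its stop in the clear beaker, within about 3 mm of its middle by camera measurement, and the robot stands clear; the system returned no verdict.

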